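# Set and start the bake timer

### The job

Set the countertop bake timer: it stands loose on the bench and its stiff knob would drag it round, so keep it pressed down onto the bench while you turn the knob clockwise until its pointer line stands at the thick raised mark on the case, without the timer twisting or sliding out of place. Then let go of the knob, press the round start button fully in and let it come back up. Push down gently, never with more than 25 N (about 2.5 kg), and leave everything else on the bench alone.

Things in the scene. Friction and masses are not known exactly. Their poses are not given: they have to be found in the camera images.
- timer: Loose bake timer: flat aluminium box case, 120 (its x) x 110 mm (its y), top 50 mm above the bench, on four rubber feet 59 mm from its middle; 0.4 to 0.6 kg. Origin under its centre at bench height, z up. On top: a black knob and, on the -x side (nearer the robot), a small round grey start button; the thick raised mark is on the +x side.
- dial (a joint): Knob angle in rad, 0 to 2.4, growing clockwise seen from above. The white pointer line on bar and skirt points along the timer's +y at 0 and its +x, at the thick mark, at 1.571; starts at 0.25 to 0.8. Stiff (0.28 N m dry friction), stays where it is left; does not sink when pressed. The timer's weight alone never holds it still; about 7 N of extra push just does at worst, 10 to 15 N does well.
- dial_axis (a point): Fixed to the timer: where the knob's axis meets the case top, 10 mm to +x of its centre, 50 mm above the bench. Knob: round skirt 72 mm across, 6 thick, with an upright bar across it, 16 thick, 56 long along the pointer line, 29 high; they turn as one. Its height on the shaft differs and is not measured: the skirt's top, where fingers astride the bar can press, lies 7 to 15 mm above this point.
- mark (a point): Fixed to the timer: middle of the thick raised mark (11 x 6 x 4 mm black rib) on the case top, 43.5 mm from the knob's axis along the timer's +x, next to the skirt. The other marks around the skirt are thin and flat.
- start (a joint): Start button travel in m: 0 up, 0.005 fully pressed. Sprung: about 2 N to begin, 5 N fully in; it comes back up when let go.
- start_top (a point): Centre of the start button's flat top, 22 mm across, 70 mm above the bench when up, on the timer's -x side, 43 mm from the timer's centre. It moves straight down with the button.
- table: The steel bench; its top is at z = 0. How well the timer's rubber feet grip it is not known exactly and differs from time to time.
- scale: Bystander: low electronic portion scale, 150 x 120 x 46 mm, white case with a square metal platform; origin under its centre.
- cutter: Bystander: round metal biscuit cutter (open ring), outer diameter 60, height 22 mm, lying in front of the timer; origin under its centre.
- pan: Bystander: aluminium sheet pan, 200 (x) x 300 (y) x 25 mm, with biscuits; origin under its centre.
- bowl: Bystander: steel bowl, rim diameter 190, height 85 mm; origin under its centre.
- spatula: Bystander: spatula about 260 mm long lying along its own x; origin under its middle.
- pin: Bystander: wooden rolling pin, 48 mm thick, 360 mm long along its own x; origin under its middle.
- shaker: Bystander: steel salt shaker, diameter 44, height 88 mm; origin under its centre.
- jar: Bystander: glass jar with a metal lid, diameter 70, height 110 mm; origin under its centre.
Mind the look-alikes: they are no part of the job. What is shaped like the timer but pink or yellow is not meant.

How it is judged:
On the way, in this order (a step that is already met when the one before it is completed fails the run):
1. the knob's pointer stands at the thick mark (within 0.1 rad) and the knob has been let go (value of joint dial between 1.4708 and 1.6708 rad and contact force between the fingers and timer below 0.2 N), for 0.2 s.
2. the start button is pressed in (more than 4 of its 5 mm) with the knob still at the mark (value of joint dial between 1.4708 and 1.6708 rad and value of joint start above 0.004 m), for 0.1 s.
At the end, for the whole second after the job is handed in: The knob's pointer stands at the thick mark within 0.1 rad, the start button is back up (within 1 mm), and the timer stands upright (within 0.05 rad) and still on the bench, its middle and its mark each within 15 mm of where they were at the start; the other things are within 20 mm of their places (value of joint dial between 1.4708 and 1.6708 rad and value of joint start below 0.001 m and angle between timer's own z axis and vertical below 0.05 rad and linear speed of timer below 0.01 m/s and distance of each of mark, timer from where it was at the start of the episode below 0.015 m); the robot touches nothing.
It fails at once if the timer twisted or slid: its mark or its middle more than 15 mm from where it was (distance of any of mark, timer from where it was at the start of the episode above 0.015 m).
It fails at once if the timer was pressed onto the bench with more than 30 N (its weight of about 5 N and a push of 25 N) (contact force between timer and table above 30 N).
It fails at once if another thing on the bench was moved by more than 20 mm (distance of any of scale, cutter, pan, bowl, spatula, pin, shaker, jar from where it was at the start of the episode above 0.02 m).
It also fails if it takes over 58 s, if anything falls off the work surface, if the arm or the gripper's body presses on something with over 40 N, if the wrist force passes 120 N, or if a joint passes its speed limit or range.

### The arm

A 6-joint arm with a two-finger parallel gripper is mounted at the origin on the work surface. World frame = base frame: x ahead of the robot, y to its left, z up, the work surface at z = 0. Lengths are in m, angles in rad, forces in N, time in s.
With the tool pointing down it reaches from about 0.35 to 0.775 m from the base axis. Payload 7.3 kg.
Tool frame: the origin (TCP) lies midway between the tips of the shut fingers; the grasp point (between the pads) lies 19 mm behind it (robot.grasp_offset is the z of the grasp point in the tool frame, in m); z points along the fingers, y is the direction in which the jaws open and shut (so a half turn about z gives the same grasp; the last joint's range is limited). The gripper opens to 92 mm and grips with 3 to 60 N. Pads are 19 mm wide; open, the fingers measure 130 mm over their backs; the gripper's body (75 mm by 190 mm) begins 47 mm behind the grasp point.
Start: joints at [1.151, 0.342, 1.524, -0, 1.275, -0.146], TCP at [0.142, 0.505, 0.194] pointing down, gripper open.
Joint ranges: [-2.53, 2.53], [-0.77, 2.02], [0.04, 2.7], [-1, 4.14], [0.28, 2.66], [-3.11, 3.11]. Speed limits (rad/s): [2.57, 2.57, 3.14, 3.14, 3.14, 3.14].

### API

Orientations are given as [roll, pitch, yaw] about the fixed x, y, z axes, in that order (R = Rz(yaw) Ry(pitch) Rx(roll)).
In Python, from cell import observe, imaging, workorder, robot gives the robot as it stands. The module is installed in compiled form; this text tells all that it offers.
- The arm moves only by the tool send_rows, never from a script. Its argument "series" is a list of rows, each a list of 7 numbers: the shift along the tool's x, y, z in m, then the turn, a rotation vector about the tool's x, y, z in rad, then the closure, from 0 (fully open) to 1 (shut). A call has 1 to 5 rows; each row shifts and turns the commanded pose from where the row before left it, along the tool's axes as they then stand; what a row does not reach is not made up. A row lasts 1/12 s, in which the tool goes at most 41.7 mm and 7.16 degrees, less where a joint would pass 70% of its speed; a pose out of reach is approached as far as the arm can. A call is refused whole if a number of a shift passes 0.0417 or a number of a turn 0.125, either way. A call with a gripper value outside its range is refused whole. The fingers move at their own pace and stop on an object; "newtons" is the grip in N (left out, the last holds). Time passes only in rows, so rows that do not move let the fingers close. It gives the time, the measured TCP pose, the force and the opening at its end, in the units of the state.
- observe(): the state, without advancing time (a new reading comes with each control period).
- imaging.read_camera(name): name is "scene" or "top" or "wrist"; returns a dict with "color" (384x512x3 uint8, red, green, blue), "range_z" (384x512 float32, m along the optical axis (not along the pixel's ray), 0 where there is no reading), "vfov" (degrees; the focal length in pixels is half the picture's height over the tangent of half this angle, whatever the lens; pixels are square), "cx", "cy" (the principal point, pixels), "T" (4x4, takes a point from camera to world coordinates). Camera axes: x right, y down, z forward; pixel columns grow to the right and rows downward; lengths in m; the calibration is good to about 2 mm. A picture is of the moment at which its call begins.
- workorder.hand_in(): hands the job in, once; it reports no verdict.
The state is a dict: "time": time; "qpos": joint angles; "qvel": joint speeds; "joint_efforts": joint torques, N m; "tool_pos": TCP position; "tool_rot": TCP orientation; "contact_force": force on the tool from outside, world axes, zero at the start; "torque": the same for the moment, N m; "opening": finger opening in m.
Only numpy, scipy, OpenCV 4.12 (cv2) and the standard library are available. Lean on these libraries where they do the work, as an engineer would, in place of code of your own. Each camera call takes 0.05 s, during which the arm holds its last target.

## Working session

There is one attempt and no reset: what is moved stays moved. The work goes in short steps, Python scripts to look and compute and a tool call to move; the robot and the scene stay as the last step left them, time stands still between calls to the robot, and variables do not carry over. Pictures are saved under pics/ and viewed, and the job is handed in when it is done.

Besides the shell and the picture viewer there is one more tool, called after "Request:" by a JSON object that holds its "fn" and its "kwargs", one argument or row to a line. send_rows: Moves the arm, as the interface text tells. Its arguments: {"type":"object","properties":{"series":{"type":"array","items":{"type":"array","items":{"type":"number"}}},"newtons":{"type":"number"}},"required":["series"]}

```bash
mkdir -p pics; ls
cat > h.py <<'E'
import numpy as np, cv2
from cell import observe, imaging, workorder, robot
def save(n,f):
    c=imaging.read_camera(n); cv2.imwrite('pics/'+f+'.png',cv2.cvtColor(c['color'],cv2.COLOR_RGB2BGR)); np.savez('pics/'+f+'.npz',**c); return c
def load(f): return dict(np.load('pics/'+f+'.npz'))
def pts(c):
    H,W=c['range_z'].shape; f=H/2/np.tan(np.radians(float(c['vfov']))/2)
    u,v=np.meshgrid(np.arange(W),np.arange(H)); z=c['range_z']
    P=np.stack([(u-c['cx'])/f*z,(v-c['cy'])/f*z,z],-1)
    return P@c['T'][:3,:3].T+c['T'][:3,3]
E
python3 - <<'E'
from h import *
s=observe(); print(s)
for n in ['scene','top']: save(n,n+'0')
E
```

```text
pics
{'time': 0.0, 'qpos': array([ 1.15101043e+00,  3.42720055e-01,  1.52501994e+00, -6.03127524e-06,
        1.27537940e+00, -1.46020672e-01]), 'qvel': array([ 7.98420752e-04,  3.80982340e-04,  3.37753146e-04, -8.43942160e-04,
        8.76197856e-06,  1.70996722e-04]), 'joint_efforts': array([-3.27432990e-04, -4.31254399e+01, -2.44220710e+01,  7.16917310e-02,
        5.59974660e-02, -1.02032270e-04]), 'tool_pos': array([0.14174287, 0.5050341 , 0.19364536]), 'tool_rot': array([-3.14008132e+00, -2.16438367e-04,  2.86782903e+00]), 'contact_force': array([-0.00668837,  0.66898924, -0.13976543]), 'torque': array([-0.03945217, -0.05126057,  0.02350069]), 'opening': 0.09189967212482897}
```

View pics/scene0.png

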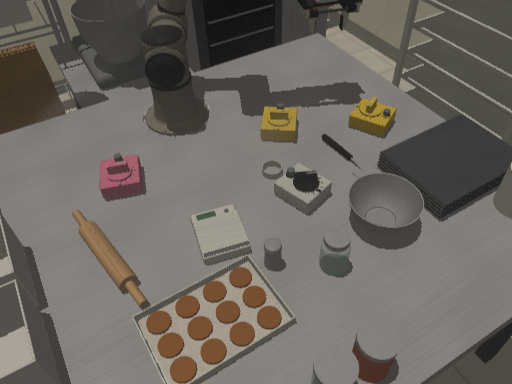

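View pics/top0.png

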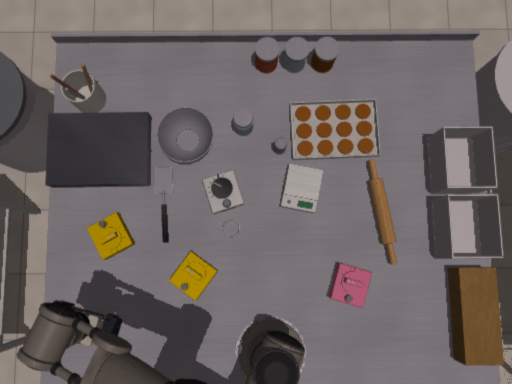

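Candidates in the top picture are the grey aluminium timer (223,192), yellow ones at (110,236) and (193,275), and a pink one at (351,285). The grey one with the black knob fits the description, so I'll check it in a close crop.

Run:
```python
from h import *
a=cv2.imread('pics/top0.png')[160:225,190:255]; b=cv2.imread('pics/scene0.png')[155:220,265:345]
a=cv2.resize(a,(500,500),interpolation=cv2.INTER_CUBIC);b=cv2.resize(b,None,fx=4,fy=500/65,interpolation=cv2.INTER_CUBIC)[:, :300] if 0 else cv2.resize(b,(300,244),interpolation=cv2.INTER_CUBIC)
o=np.zeros((500,800,3),np.uint8);o[:,:500]=a;o[:244,500:]=b;cv2.imwrite('pics/crop0.png',o)
c=load('top0');P=pts(c)
print(c['T'],c['vfov'])
sub=P[160:225,190:255]; 
m=(sub[...,2]>.043)&(sub[...,2]<.056)
q=sub[m]; print(m.sum(),q.mean(0)); 
r=cv2.minAreaRect((q[:,:2]*1000).astype(np.float32)); print(r)
for n,(u,v) in dict(bowl=(185,135),cutter=(231,228),t=(223,192),btn=(227,203),scale=(302,188),shaker=(281,145)).items(): print(n,P[v,u])
```

```text
[[-0.01192011 -0.99029749  0.13845139  0.29891   ]
 [-0.99987029  0.01030483 -0.01237779  0.07143768]
 [ 0.01083098 -0.13858098 -0.99029188  1.62186926]
 [ 0.          0.          0.          1.        ]] 43.86387241084627
737 [0.52728074 0.15174654 0.04982566]
((529.544921875, 151.86459350585938), (122.71656799316406, 109.50843048095703), 17.68189239501953)
bowl [0.73381642 0.283097   0.01151568]
cutter [ 4.10627095e-01  1.25988308e-01 -9.75332839e-06]
t [0.52506021 0.14947573 0.06536287]
btn [0.48774499 0.13623678 0.07077015]
scale [ 0.53826256 -0.11353055  0.04865044]
shaker [ 0.67617972 -0.04326555  0.08896648]
```

View pics/crop0.png

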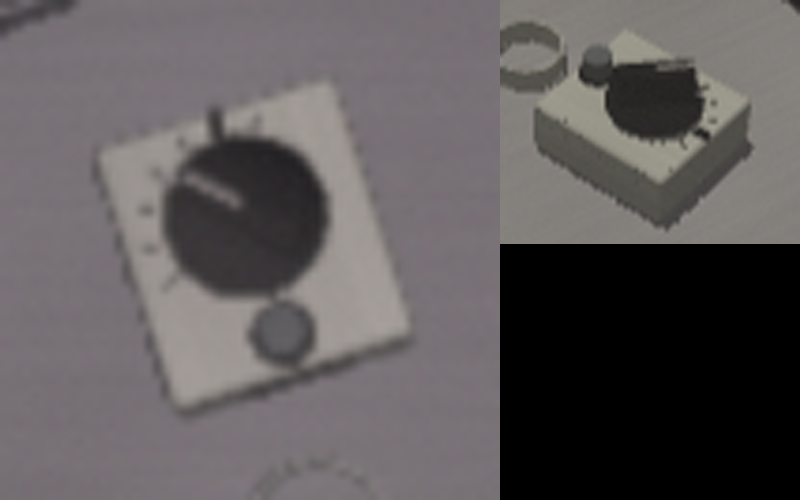

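The crop shows the right timer: grey case, black knob, button at crop (283,332), thick mark at (216,123). The pointer leads up-left from (240,205) to (185,175), so the dial is at about 0.8. Timer yaw is about 17.7°, with the middle near (0.529, 0.152). Next I'll plan the approach.

```bash
cat >> h.py <<'E'
def plan(tx,ty,tz,tyaw,n):
    s=observe();p=s['tool_pos'];y=s['tool_rot'][2]
    d=(np.array([tx,ty,tz])-p)/n; w=(y-tyaw)/n
    for i in range(n):
        yy=y-w*i
        print([round(d[0]*np.cos(yy)+d[1]*np.sin(yy),4),round(d[0]*np.sin(yy)-d[1]*np.cos(yy),4),round(-d[2],4),0,0,round(w,4)])
E
python3 -c "
from h import *
plan(.538,.155,.194,1.068,15)"
```

```text
[np.float64(-0.0317), np.float64(-0.0153), np.float64(-0.0), 0, 0, np.float64(0.12)]
[np.float64(-0.0333), np.float64(-0.0114), np.float64(-0.0), 0, 0, np.float64(0.12)]
[np.float64(-0.0345), np.float64(-0.0073), np.float64(-0.0), 0, 0, np.float64(0.12)]
[np.float64(-0.0351), np.float64(-0.0032), np.float64(-0.0), 0, 0, np.float64(0.12)]
[np.float64(-0.0352), np.float64(0.0011), np.float64(-0.0), 0, 0, np.float64(0.12)]
[np.float64(-0.0349), np.float64(0.0053), np.float64(-0.0), 0, 0, np.float64(0.12)]
[np.float64(-0.034), np.float64(0.0094), np.float64(-0.0), 0, 0, np.float64(0.12)]
[np.float64(-0.0326), np.float64(0.0134), np.float64(-0.0), 0, 0, np.float64(0.12)]
[np.float64(-0.0308), np.float64(0.0172), np.float64(-0.0), 0, 0, np.float64(0.12)]
[np.float64(-0.0285), np.float64(0.0208), np.float64(-0.0), 0, 0, np.float64(0.12)]
[np.float64(-0.0258), np.float64(0.024), np.float64(-0.0), 0, 0, np.float64(0.12)]
[np.float64(-0.0227), np.float64(0.0269), np.float64(-0.0), 0, 0, np.float64(0.12)]
[np.float64(-0.0193), np.float64(0.0295), np.float64(-0.0), 0, 0, np.float64(0.12)]
[np.float64(-0.0157), np.float64(0.0316), np.float64(-0.0), 0, 0, np.float64(0.12)]
[np.float64(-0.0118), np.float64(0.0332), np.float64(-0.0), 0, 0, np.float64(0.12)]
```

Request:
{"fn": "send_rows", "kwargs": {
  "series": [
    [-0.032, -0.015, 0, 0, 0, 0.12, 0],
    [-0.033, -0.011, 0, 0, 0, 0.12, 0],
    [-0.0345, -0.007, 0, 0, 0, 0.12, 0],
    [-0.035, -0.003, 0, 0, 0, 0.12, 0],
    [-0.035, 0.001, 0, 0, 0, 0.12, 0]
  ]
}}

```text
time: 0.52
tool_pos: [0.2749, 0.3888, 0.194]
tool_rot: [-3.141, 0.0, 2.262]
contact_force: [1.4, 0.1, -0.7]
opening: 0.0915
```

Request:
{"fn": "send_rows", "kwargs": {
  "series": [
    [-0.035, 0.005, 0, 0, 0, 0.12, 0],
    [-0.034, 0.0095, 0, 0, 0, 0.12, 0],
    [-0.0325, 0.0135, 0, 0, 0, 0.12, 0],
    [-0.031, 0.017, 0, 0, 0, 0.12, 0],
    [-0.0285, 0.021, 0, 0, 0, 0.12, 0]
  ]
}}

```text
time: 0.93
tool_pos: [0.4072, 0.2715, 0.1941]
tool_rot: [-3.141, 0.0, 1.662]
contact_force: [0.3, 0.8, 0.3]
opening: 0.0918
```

Request:
{"fn": "send_rows", "kwargs": {
  "series": [
    [-0.026, 0.024, 0, 0, 0, 0.12, 0.3],
    [-0.0225, 0.027, 0, 0, 0, 0.12, 0.3],
    [-0.0195, 0.0295, 0, 0, 0, 0.12, 0.3],
    [-0.0155, 0.0315, 0, 0, 0, 0.12, 0.3],
    [-0.012, 0.033, 0, 0, 0, 0.12, 0.3]
  ]
}}

```text
time: 1.35
tool_pos: [0.5391, 0.1548, 0.1939]
tool_rot: [-3.141, 0.0, 1.062]
contact_force: [-0.0, 1.1, 0.5]
opening: 0.0656
```

Request:
{"fn": "send_rows", "kwargs": {
  "series": [
    [0, 0, 0, 0, 0, 0, 0.5],
    [0, 0, 0, 0, 0, 0, 0.5],
    [0, 0, 0, 0, 0, 0, 0.5]
  ]
}}

```text
time: 1.6
tool_pos: [0.5375, 0.1564, 0.1937]
tool_rot: [-3.14, 0.001, 1.069]
contact_force: [0.8, -0.9, 0.3]
opening: 0.0494
```

Run:
```python
from h import *
save('wrist','w1');save('top','t1');save('scene','s1')
print(observe())
```

```text
{'time': 1.75, 'qpos': array([1.47684107e-01, 4.06157396e-01, 1.42600846e+00, 3.00456841e-04,
       1.30965824e+00, 6.48345945e-01]), 'qvel': array([ 0.00245021, -0.00211527, -0.00302476, -0.00248635,  0.0005237 ,
       -0.00047095]), 'joint_efforts': array([-4.07674033e-01, -4.65194070e+01, -2.48457187e+01,  6.66903751e-02,
       -2.49928934e-02, -5.93069679e-03]), 'tool_pos': array([0.53730722, 0.15727738, 0.19442669]), 'tool_rot': array([-3.14123289e+00, -9.15873463e-05,  1.07005687e+00]), 'contact_force': array([-0.1957827 ,  0.13438936, -0.45154162]), 'torque': array([-0.1100191 ,  0.09776248, -0.00491453]), 'opening': 0.04639188768874508}
```

View pics/w1.png

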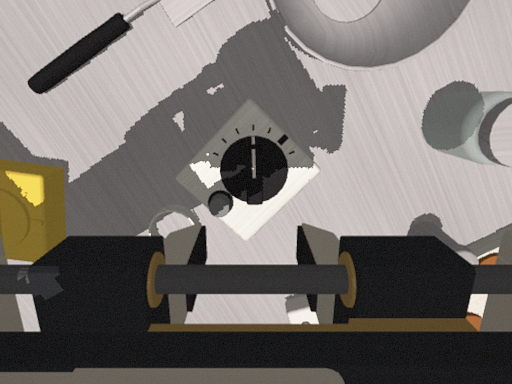

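The wrist view shows the timer at about (250,170), with the pointer line almost upright at (254,160) and so nearly along tool x. The thick mark is at (283,139) and the button at (220,203). Now to measure it.

Run:
```python
from h import *
c=load('w1');P=pts(c);im=c['color'].astype(int)
cv2.imwrite('pics/w1c.png',cv2.resize(cv2.cvtColor(c['color'],cv2.COLOR_RGB2BGR)[90:250,165:335],None,fx=3.5,fy=3.5,interpolation=cv2.INTER_CUBIC))
roi=np.zeros(P.shape[:2],bool);roi[90:245,170:325]=1
top=roi&(abs(P[...,2]-.05)<.004)
q=P[top];r=cv2.minAreaRect((q[:,:2]*1000).astype(np.float32));print('case',top.sum(),r,np.median(q[:,2]))
b=roi&(abs(P[...,2]-.07)<.005);b2=b.copy();b2[:, 240:]=0;b2[:190]=0
print('btn',b2.sum(),P[b2].mean(0))
k=roi.copy();k[:125]=0;k[210:]=0;k[:,:215]=0;k[:,295:]=0
for lo,hi in [(.053,.068),(.072,.12)]:
    m=k&(P[...,2]>lo)&(P[...,2]<hi)&~b2; q=P[m]
    print(lo,m.sum(),np.median(q[:,2]),cv2.minEnclosingCircle((q[:,:2]*1000).astype(np.float32)),cv2.minAreaRect((q[:,:2]*1000).astype(np.float32)))
print(np.histogram(P[k][:,2],bins=np.arange(.045,.11,.003)))
# white line
w=k&(im.min(-1)>110)&(P[...,2]>.053); q=P[w]; print('white',w.sum(),q.mean(0)); 
v=np.linalg.svd((q-q.mean(0))[:,:2])[2][0]; print(np.degrees(np.arctan2(v[1],v[0])))
```

```text
case 6625 ((530.2320556640625, 153.6952667236328), (119.53421020507812, 109.69013214111328), 17.367385864257812) 0.049458403529621275
btn 331 [0.48976779 0.14143841 0.0693022 ]
0.053 2770 0.06036778300178591 ((539.1194458007812, 152.49864196777344), 50.4666633605957) ((534.3983764648438, 154.0126953125), (81.5822525024414, 78.39989471435547), 62.2447509765625)
0.072 968 0.08925084879162426 ((539.620361328125, 156.60235595703125), 28.621139526367188) ((539.6788940429688, 156.51593017578125), (56.348026275634766, 16.00687599182129), 62.900543212890625)
(array([ 112, 2312,  209,   41,  770, 1870,   26,   53,  127,    8,    4,
         10,   10,   14,  739,  183,    0,    0,    0,    0,    0]), array([0.045, 0.048, 0.051, 0.054, 0.057, 0.06 , 0.063, 0.066, 0.069,
       0.072, 0.075, 0.078, 0.081, 0.084, 0.087, 0.09 , 0.093, 0.096,
       0.099, 0.102, 0.105, 0.108]))
white 124 [0.54036309 0.15969098 0.09397512]
-135.01703530389057
```

View pics/w1c.png

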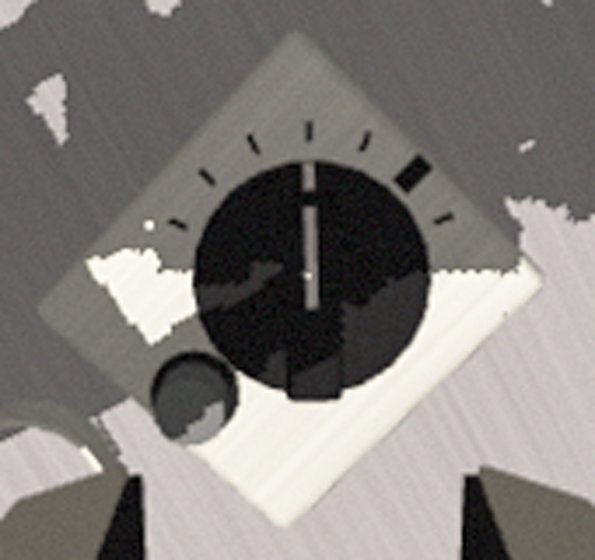

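Measured values agree with each other:

| Quantity | Value |
|---|---|
| Bar centre | (0.5397, 0.1565) |
| Bar size | 56 × 16 mm |
| Bar angle | 62.9° |
| Case yaw | 17.4° |
| Dial | about 0.78 |
| Skirt top | about 0.060 |
| Axis from the case | (0.5397, 0.1567) |

The knob still needs about 0.795 rad clockwise. I'll align and descend.

Request:
{"fn": "send_rows", "kwargs": {
  "series": [
    [0.0005, 0.0025, 0, 0, 0, -0.028, 0.5],
    [0, 0, 0.03, 0, 0, 0, 0.5],
    [0, 0, 0.03, 0, 0, 0, 0.5],
    [0, 0, 0.03, 0, 0, 0, 0.5],
    [0, 0, 0, 0, 0, 0, 0.5]
  ]
}}

```text
time: 2.17
tool_pos: [0.5362, 0.1558, 0.0992]
tool_rot: [-3.133, 0.006, 1.098]
contact_force: [-1.7, 0.1, 0.5]
opening: 0.046
```

Request:
{"fn": "send_rows", "kwargs": {
  "series": [
    [0, 0, 0, 0, 0, 0, 0.5],
    [0, 0, 0, 0, 0, 0, 0.5]
  ]
}}

```text
time: 2.33
tool_pos: [0.5415, 0.1562, 0.1062]
tool_rot: [3.14, -0.002, 1.097]
contact_force: [0.8, 0.5, 0.9]
opening: 0.0462
```

Run:
```python
from h import *
save('wrist','w2');s=observe();print(s['tool_pos'],s['tool_rot'],s['contact_force'],s['opening'])
c=load('w2');P=pts(c)
m=(P[...,2]>.08)&(P[...,2]<.095)&(np.hypot(P[...,0]-.54,P[...,1]-.1565)<.035)
q=P[m];print(m.sum(),cv2.minAreaRect((q[:,:2]*1000).astype(np.float32)))
```

```text
[0.54187904 0.15612473 0.10659404] [ 3.13855379e+00 -2.29460376e-03  1.09664789e+00] [-0.85920265  0.34445593  0.17811352] 0.04605460800162067
1771 ((539.8242797851562, 156.929443359375), (55.5947151184082, 15.855450630187988), 63.21615982055664)
```

View pics/w2.png

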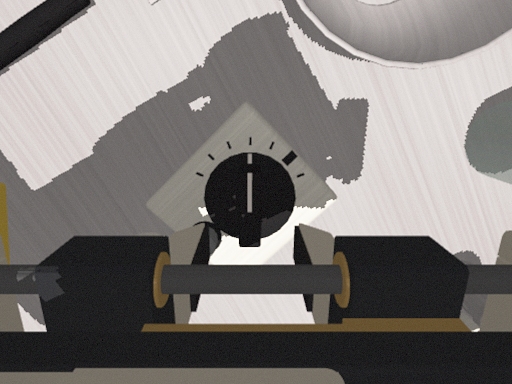

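The bar is still centred in the view (250,200), and the second measurement gives (0.5398, 0.1569) at 63.2°. The arm is still swinging a few mm, so I'll let it settle and go down gently.

Request:
{"fn": "send_rows", "kwargs": {
  "series": [
    [0, 0, 0.006, 0, 0, 0, 0.5],
    [0, 0, 0.008, 0, 0, 0, 0.5],
    [0, 0, 0.008, 0, 0, 0, 0.5],
    [0, 0, 0.006, 0, 0, 0, 0.5],
    [0, 0, 0.003, 0, 0, 0, 0.5]
  ]
}}

```text
time: 2.8
tool_pos: [0.5399, 0.1553, 0.072]
tool_rot: [-3.14, 0.001, 1.096]
contact_force: [-0.9, -0.4, -0.6]
opening: 0.0459
```

Request:
{"fn": "send_rows", "kwargs": {
  "series": [
    [0, 0, 0, 0, 0, 0, 0.5],
    [0, 0, 0, 0, 0, 0, 0.5],
    [0, 0, 0, 0, 0, 0, 0.5],
    [0, 0, 0, 0, 0, 0, 0.5]
  ]
}}

```text
time: 3.13
tool_pos: [0.5409, 0.1555, 0.0736]
tool_rot: [3.141, -0.0, 1.096]
contact_force: [0.5, 0.6, 0.1]
opening: 0.0456
```

Request:
{"fn": "send_rows", "kwargs": {
  "series": [
    [0, 0, 0, 0, 0, 0, 0.5],
    [0, 0, 0, 0, 0, 0, 0.5]
  ]
}}

```text
time: 3.3
tool_pos: [0.5408, 0.1555, 0.0736]
tool_rot: [3.141, -0.0, 1.096]
contact_force: [0.1, -0.4, 0.0]
opening: 0.0459
```

Request:
{"fn": "send_rows", "kwargs": {
  "series": [
    [0.0005, -0.0015, 0.003, 0, 0, 0, 0.5],
    [0, 0, 0.003, 0, 0, 0, 0.5],
    [0, 0, 0.002, 0, 0, 0, 0.5],
    [0, 0, 0.001, 0, 0, 0, 0.5],
    [0, 0, 0.0, 0, 0, 0, 0.5]
  ]
}}

```text
time: 3.72
tool_pos: [0.5393, 0.1566, 0.0639]
tool_rot: [-3.141, 0.0, 1.096]
contact_force: [0.6, 0.5, 0.2]
opening: 0.0463
```

Request:
{"fn": "send_rows", "kwargs": {
  "series": [
    [0, 0, 0, 0, 0, 0, 0.5],
    [0, 0, 0.001, 0, 0, 0, 0.5],
    [0, 0, 0, 0, 0, 0, 0.5]
  ]
}}

```text
time: 3.97
tool_pos: [0.5395, 0.1566, 0.0633]
tool_rot: [-3.142, -0.0, 1.096]
contact_force: [0.5, -0.8, -0.6]
opening: 0.0456
```

Request:
{"fn": "send_rows", "kwargs": {
  "series": [
    [0, 0, 0.0005, 0, 0, 0, 0.5],
    [0, 0, 0, 0, 0, 0, 0.5],
    [0, 0, 0, 0, 0, 0, 0.5]
  ]
}}

```text
time: 4.22
tool_pos: [0.5395, 0.1566, 0.0628]
tool_rot: [-3.142, -0.0, 1.096]
contact_force: [-0.8, -0.9, 0.4]
opening: 0.0459
```

Request:
{"fn": "send_rows", "kwargs": {
  "series": [
    [0, 0, 0, 0, 0, 0, 0.75],
    [0, 0, 0, 0, 0, 0, 0.8],
    [0, 0, 0, 0, 0, 0, 0.85],
    [0, 0, 0, 0, 0, 0, 0.9],
    [0, 0, 0, 0, 0, 0, 1]
  ],
  "newtons": 12
}}

```text
time: 4.63
tool_pos: [0.5395, 0.1566, 0.0628]
tool_rot: [-3.142, -0.0, 1.096]
contact_force: [0.8, 0.8, -0.1]
opening: 0.0166
```

Request:
{"fn": "send_rows", "kwargs": {
  "series": [
    [0, 0, 0, 0, 0, 0, 1],
    [0, 0, 0, 0, 0, 0, 1],
    [0, 0, 0, 0, 0, 0, 1]
  ],
  "newtons": 12
}}

```text
time: 4.88
tool_pos: [0.5395, 0.1566, 0.0628]
tool_rot: [-3.142, -0.0, 1.096]
contact_force: [0.0, -0.7, -0.3]
opening: 0.0008
```

The fingers shut to 0.8 mm, so they are not on the bar. Looking before going on.

Run:
```python
from h import *
save('wrist','w3');save('scene','s3');save('top','t3');s=observe();print(s['tool_pos'],s['tool_rot'],s['contact_force'],s['opening'])
a=cv2.imread('pics/w3.png');b=cv2.imread('pics/s3.png')[100:260,220:400]
b=cv2.resize(b,(432,384))
cv2.imwrite('pics/m3.png',cv2.resize(np.hstack([a,b]),(800,325)))
```

```text
[0.53952616 0.15662874 0.06281923] [-3.14156690e+00 -9.88967425e-05  1.09580217e+00] [ 0.27925515 -0.33874004 -0.04370304] 0.0001315764266734933
```

View pics/m3.png

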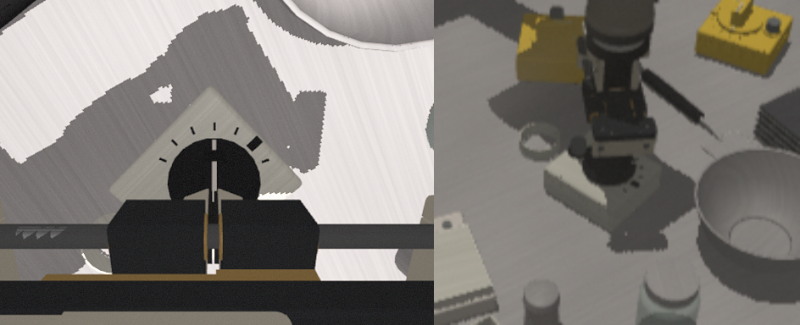

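Run:
```python
from h import *
a=cv2.imread('pics/w3.png')[140:340,150:360]
cv2.imwrite('pics/m4.png',cv2.resize(a,(630,600),interpolation=cv2.INTER_CUBIC))
c=load('w3');P=pts(c)
for v in range(150,330,8): print(v,[tuple(np.round(P[v,u]*1000).astype(int)) for u in (225,240,248,253,258,266,280)])
```

```text
150 [(np.int64(543), np.int64(203), np.int64(50)), (np.int64(552), np.int64(198), np.int64(50)), (np.int64(556), np.int64(196), np.int64(49)), (np.int64(559), np.int64(194), np.int64(51)), (np.int64(562), np.int64(193), np.int64(49)), (np.int64(567), np.int64(190), np.int64(49)), (np.int64(575), np.int64(187), np.int64(51))]
158 [(np.int64(541), np.int64(198), np.int64(50)), (np.int64(549), np.int64(194), np.int64(50)), (np.int64(554), np.int64(191), np.int64(49)), (np.int64(557), np.int64(190), np.int64(49)), (np.int64(560), np.int64(188), np.int64(49)), (np.int64(564), np.int64(186), np.int64(51)), (np.int64(572), np.int64(181), np.int64(49))]
166 [(np.int64(538), np.int64(193), np.int64(50)), (np.int64(548), np.int64(191), np.int64(60)), (np.int64(553), np.int64(188), np.int64(61)), (np.int64(556), np.int64(187), np.int64(61)), (np.int64(558), np.int64(186), np.int64(61)), (np.int64(563), np.int64(183), np.int64(60)), (np.int64(570), np.int64(177), np.int64(50))]
174 [(np.int64(538), np.int64(190), np.int64(60)), (np.int64(546), np.int64(186), np.int64(61)), (np.int64(550), np.int
[... 5804 characters left out ...]
4(556), np.int64(175), np.int64(184))]
318 [(np.int64(543), np.int64(179), np.int64(184)), (np.int64(547), np.int64(178), np.int64(185)), (np.int64(479), np.int64(47), np.int64(0)), (np.int64(483), np.int64(44), np.int64(0)), (np.int64(550), np.int64(175), np.int64(184)), (np.int64(552), np.int64(175), np.int64(185)), (np.int64(555), np.int64(173), np.int64(184))]
326 [(np.int64(543), np.int64(179), np.int64(187)), (np.int64(546), np.int64(178), np.int64(188)), (np.int64(548), np.int64(177), np.int64(188)), (np.int64(549), np.int64(176), np.int64(187)), (np.int64(550), np.int64(175), np.int64(187)), (np.int64(552), np.int64(175), np.int64(187)), (np.int64(555), np.int64(173), np.int64(187))]
```

View pics/m4.png

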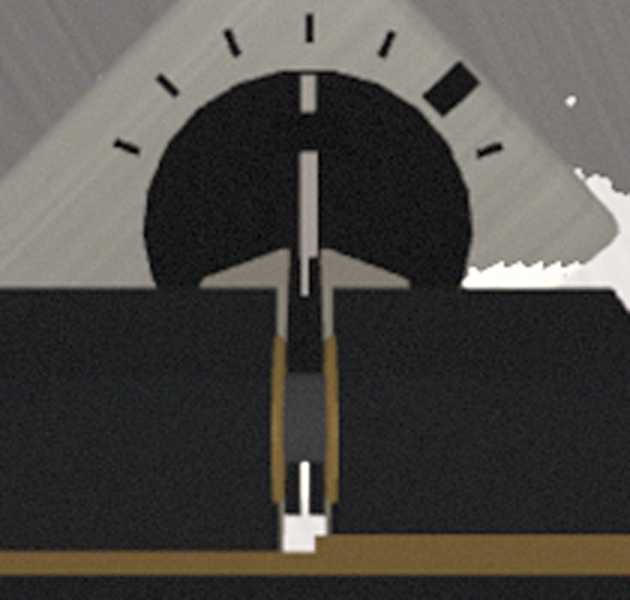

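Run:
```python
from h import *
print([ (a,getattr(robot,a)) for a in dir(robot) if a[0]!='_'])
for f in ['w1','w2','w3']:
    c=load(f); print(f,c['T'].round(4).tolist(),c['vfov'],c['cx'],c['cy'])
# finger points in tool frame
import scipy.spatial.transform as st
for f,p,y in [('w1',(.5373,.1573,.1944),1.070),('w2',(.54188,.15612,.10659),1.0966),('w3',(.5395,.1566,.0628),1.0958)]:
    c=load(f);P=pts(c)
    R=st.Rotation.from_euler('xyz',[np.pi,0,y]).as_matrix()
    Q=(P-np.array(p))@R
    m=(abs(Q[...,0])<.02)&(abs(Q[...,1])<.06)&(c['range_z']<.17)&(c['range_z']>0)
    print(f,m.sum()); q=Q[m]
    print(np.histogram(q[:,2],bins=np.arange(-.13,.04,.01)))
```

```text
[('IKError', <class 'cell.IKError'>), ('grasp_offset', -0.0188)]
w1 [[0.8767, -0.4607, -0.1383, 0.5739], [-0.481, -0.8407, -0.2486, 0.2238], [-0.0017, 0.2845, -0.9587, 0.3837], [0.0, 0.0, 0.0, 1.0]] 62.33290462017979 251.12950869155745 188.88753306616053
w2 [[0.8899, -0.438, -0.1273, 0.5752], [-0.4561, -0.8535, -0.2521, 0.2246], [0.0018, 0.2824, -0.9593, 0.2962], [0.0, 0.0, 0.0, 1.0]] 62.33290462017979 251.12950869155745 188.88753306616053
w3 [[0.8894, -0.4382, -0.1299, 0.5738], [-0.4571, -0.8529, -0.2524, 0.225], [-0.0002, 0.2839, -0.9589, 0.2528], [0.0, 0.0, 0.0, 1.0]] 62.33290462017979 251.12950869155745 188.88753306616053
w1 5942
(array([868, 370, 542, 484, 376, 630, 780, 824, 745, 319,   0,   0,   0,
         0,   0,   0]), array([-1.30000000e-01, -1.20000000e-01, -1.10000000e-01, -1.00000000e-01,
       -9.00000000e-02, -8.00000000e-02, -7.00000000e-02, -6.00000000e-02,
       -5.00000000e-02, -4.00000000e-02, -3.00000000e-02, -2.00000000e-02,
       -1.00000000e-02, -5.55111512e-17,  1.00000000e-02,  2.00000000e-02,
        3.00000000e-02]))
w2 5522
(array([739, 316, 499, 447, 351, 616, 748, 783, 723, 299,   0,   0,   0,
         0,   0,   0]), array([-1.30000000e-01, -1.20000000e-01, -1.10000000e-01, -1.00000000e-01,
       -9.00000000e-02, -8.00000000e-02, -7.00000000e-02, -6.00000000e-02,
       -5.00000000e-02, -4.00000000e-02, -3.00000000e-02, -2.00000000e-02,
       -1.00000000e-02, -5.55111512e-17,  1.00000000e-02,  2.00000000e-02,
        3.00000000e-02]))
w3 1232
(array([ 19,  30,  26,   9,  28, 236, 147, 154, 408, 175,   0,   0,   0,
         0,   0,   0]), array([-1.30000000e-01, -1.20000000e-01, -1.10000000e-01, -1.00000000e-01,
       -9.00000000e-02, -8.00000000e-02, -7.00000000e-02, -6.00000000e-02,
       -5.00000000e-02, -4.00000000e-02, -3.00000000e-02, -2.00000000e-02,
       -1.00000000e-02, -5.55111512e-17,  1.00000000e-02,  2.00000000e-02,
        3.00000000e-02]))
```

Run:
```python
from h import *
import scipy.spatial.transform as st
for f,p,y in [('w1',(.5373,.1573,.1944),1.070),('w2',(.54188,.15612,.10659),1.0966),('w3',(.5395,.1566,.0628),1.0958)]:
    c=load(f);P=pts(c)
    R=st.Rotation.from_euler('xyz',[np.pi,0,y]).as_matrix()
    Q=(P-np.array(p))@R
    m=(abs(Q[...,0])<.02)&(abs(Q[...,1])<.06)&(c['range_z']<.19)&(Q[...,2]>-.05)&(Q[...,2]<-.028)
    q=Q[m]*1000; print(f,len(q),'zmax',np.percentile(q[:,2],[50,90,98,100]).round(1),'x',np.percentile(q[:,0],[2,50,98]).round(1))
    for s in (-1,1):
        r=q[(q[:,1]*s>0)]; print(s,'y',np.percentile(r[:,1],[0,5,50,95,100]).round(1),'z',r[:,2].max().round(1))
```

```text
w1 1134 zmax [-42.7 -34.4 -32.  -30.8] x [-7.9  9.9 10.8]
-1 y [-41.5 -38.7 -27.5 -24.4 -24.2] z -30.8
1 y [24.4 24.5 27.5 38.8 41.6] z -31.1
w2 1084 zmax [-42.9 -34.9 -32.5 -30.7] x [-6.7 10.5 11.3]
-1 y [-40.5 -38.1 -27.1 -24.  -23.8] z -31.1
1 y [21.6 21.7 24.8 35.8 38.4] z -30.7
w3 628 zmax [-42.3 -33.9 -28.1 -28. ] x [ 9.  11.  13.5]
-1 y [-17.6 -15.1  -6.   -1.4  -0.3] z -28.0
1 y [ 0.1  0.2  4.9 13.9 16.4] z -28.0
```

The fingers are really about 31 mm behind the reported TCP. All three wrist pictures show this, so they closed in the air just above the bar (bar top 0.089, tips about 0.094). Nothing was touched. I'll treat true tip z as reported z + 0.031, reopen, and descend to tips about 2 mm above the skirt (reported about 0.032), watching the force.

Request:
{"fn": "send_rows", "kwargs": {
  "series": [
    [0, 0, 0, 0, 0, 0, 0.5],
    [0, 0, 0, 0, 0, 0, 0.5],
    [0, 0, 0, 0, 0, 0, 0.5],
    [0, 0, 0, 0, 0, 0, 0.5],
    [0, 0, 0, 0, 0, 0, 0.5]
  ]
}}

```text
time: 5.45
tool_pos: [0.5395, 0.1566, 0.0628]
tool_rot: [3.142, -0.0, 1.096]
contact_force: [-0.4, -0.0, -0.9]
opening: 0.0295
```

Request:
{"fn": "send_rows", "kwargs": {
  "series": [
    [0, 0, 0.002, 0, 0, 0, 0.5],
    [0, 0, 0.004, 0, 0, 0, 0.5],
    [0, 0, 0.004, 0, 0, 0, 0.5],
    [0, 0, 0.003, 0, 0, 0, 0.5],
    [0, 0, 0.002, 0, 0, 0, 0.5]
  ]
}}

```text
time: 5.87
tool_pos: [0.5392, 0.1566, 0.0471]
tool_rot: [-3.141, 0.001, 1.096]
contact_force: [1.1, 0.6, -0.2]
opening: 0.0463
```

Request:
{"fn": "send_rows", "kwargs": {
  "series": [
    [0, 0, 0.002, 0, 0, 0, 0.5],
    [0, 0, 0.002, 0, 0, 0, 0.5],
    [0, 0, 0.001, 0, 0, 0, 0.5],
    [0, 0, 0.0, 0, 0, 0, 0.5],
    [0, 0, 0, 0, 0, 0, 0.5]
  ]
}}

```text
time: 6.28
tool_pos: [0.5396, 0.1566, 0.0428]
tool_rot: [3.142, -0.0, 1.096]
contact_force: [0.3, -0.4, -0.2]
opening: 0.046
```

Run:
```python
from h import *
save('wrist','w5');s=observe();print(s['tool_pos'],s['tool_rot'],s['contact_force'],s['opening'])
```

```text
[0.53963398 0.15665133 0.0429545 ] [ 3.14140930e+00 -2.42968636e-04  1.09578044e+00] [ 0.28637492 -0.18152444  1.389097  ] 0.04608756718245011
```

View pics/w5.png

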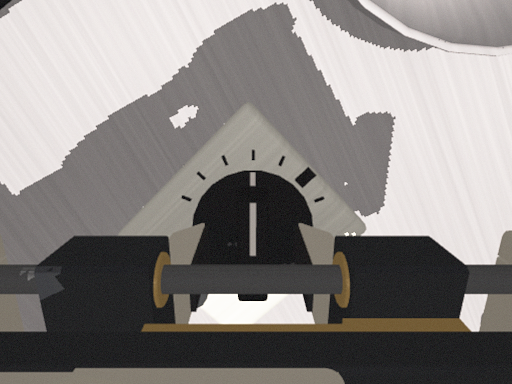

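The fingers now straddle the bar: pads at about x=205 and 303, bar at 253. I'll go down the rest.

Request:
{"fn": "send_rows", "kwargs": {
  "series": [
    [0, 0, 0.002, 0, 0, 0, 0.5],
    [0, 0, 0.003, 0, 0, 0, 0.5],
    [0, 0, 0.002, 0, 0, 0, 0.5],
    [0, 0, 0.001, 0, 0, 0, 0.5],
    [0, 0, 0, 0, 0, 0, 0.5]
  ]
}}

```text
time: 6.75
tool_pos: [0.5393, 0.1566, 0.0344]
tool_rot: [-3.141, 0.0, 1.096]
contact_force: [0.4, 0.8, 0.2]
opening: 0.0459
```

Request:
{"fn": "send_rows", "kwargs": {
  "series": [
    [0, 0, 0.001, 0, 0, 0, 0.5],
    [0, 0, 0.001, 0, 0, 0, 0.5],
    [0, 0, 0, 0, 0, 0, 0.5],
    [0, 0, 0, 0, 0, 0, 0.5]
  ]
}}

```text
time: 7.08
tool_pos: [0.5395, 0.1566, 0.0328]
tool_rot: [-3.142, -0.0, 1.096]
contact_force: [0.3, -0.1, -1.3]
opening: 0.0459
```

Request:
{"fn": "send_rows", "kwargs": {
  "series": [
    [0, 0, 0, 0, 0, 0, 0.7],
    [0, 0, 0, 0, 0, 0, 0.75],
    [0, 0, 0, 0, 0, 0, 0.8],
    [0, 0, 0, 0, 0, 0, 0.85],
    [0, 0, 0, 0, 0, 0, 0.9]
  ],
  "newtons": 5
}}

```text
time: 7.5
tool_pos: [0.5396, 0.1566, 0.0329]
tool_rot: [3.142, -0.0, 1.096]
contact_force: [-0.4, -0.5, 0.5]
opening: 0.0172
```

Request:
{"fn": "send_rows", "kwargs": {
  "series": [
    [0, 0, 0, 0, 0, 0, 1],
    [0, 0, 0, 0, 0, 0, 1],
    [0, 0, 0, 0, 0, 0, 1]
  ],
  "newtons": 5
}}

```text
time: 7.75
tool_pos: [0.5397, 0.1566, 0.0329]
tool_rot: [3.141, -0.0, 1.096]
contact_force: [-0.1, -1.0, 0.9]
opening: 0.0161
```

Request:
{"fn": "send_rows", "kwargs": {
  "series": [
    [0, 0, 0.0005, 0, 0, 0, 1],
    [0, 0, 0, 0, 0, 0, 1],
    [0, 0, 0, 0, 0, 0, 1]
  ],
  "newtons": 5
}}

```text
time: 8.0
tool_pos: [0.5398, 0.1566, 0.0328]
tool_rot: [3.141, -0.0, 1.096]
contact_force: [-0.7, 0.3, 4.9]
opening: 0.0161
```

Request:
{"fn": "send_rows", "kwargs": {
  "series": [
    [0, 0, 0.0004, 0, 0, 0, 1],
    [0, 0, 0, 0, 0, 0, 1],
    [0, 0, 0, 0, 0, 0, 1]
  ],
  "newtons": 15
}}

```text
time: 8.25
tool_pos: [0.5397, 0.1566, 0.0328]
tool_rot: [3.141, -0.001, 1.096]
contact_force: [-1.5, -0.1, 8.5]
opening: 0.016
```

Request:
{"fn": "send_rows", "kwargs": {
  "series": [
    [0, 0, 0, 0, 0, 0, 1],
    [0, 0, 0, 0, 0, 0, 1],
    [0, 0, 0, 0, 0, 0, 1]
  ],
  "newtons": 40
}}

```text
time: 8.5
tool_pos: [0.5398, 0.1566, 0.0328]
tool_rot: [3.141, -0.001, 1.096]
contact_force: [-1.8, -1.4, 8.6]
opening: 0.016
```

Request:
{"fn": "send_rows", "kwargs": {
  "series": [
    [0, 0, 0.0005, 0, 0, 0, 1],
    [0, 0, 0, 0, 0, 0, 1],
    [0, 0, 0, 0, 0, 0, 1]
  ]
}}

```text
time: 8.75
tool_pos: [0.5398, 0.1567, 0.0328]
tool_rot: [3.141, -0.001, 1.096]
contact_force: [-2.8, -0.8, 12.9]
opening: 0.0157
```

Request:
{"fn": "send_rows", "kwargs": {
  "series": [
    [0, 0, 0, 0, 0, 0.015, 1],
    [0, 0, 0, 0, 0, 0.02, 1],
    [0, 0, 0, 0, 0, 0.02, 1],
    [0, 0, 0, 0, 0, 0.02, 1],
    [0, 0, 0, 0, 0, 0, 1]
  ]
}}

```text
time: 9.17
tool_pos: [0.5398, 0.1566, 0.0328]
tool_rot: [3.14, -0.001, 1.021]
contact_force: [-1.9, -0.9, 12.0]
opening: 0.0153
```

Run:
```python
from h import *
s=observe();print(s['tool_pos'],s['tool_rot'],s['contact_force'],s['torque'],s['opening'])
save('wrist','w6')
```

```text
[0.5398231  0.15663027 0.03276325] [ 3.14047461e+00 -6.30384921e-04  1.02055048e+00] [-1.93183235 -0.94740153 11.98358394] [-0.30437698  0.65852994  0.25087105] 0.015276047194569166
```

View pics/w6.png

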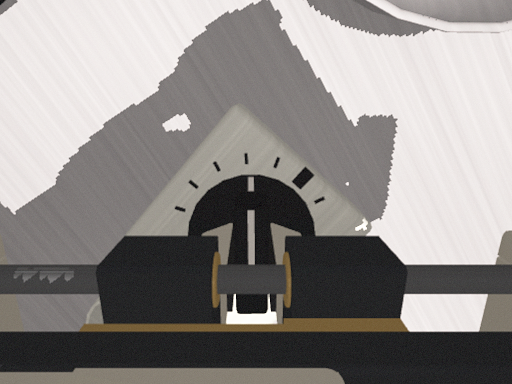

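The knob is held and force is 12 N. I'll check whether the case turned with it by comparing the visible case edges in world coordinates.

```bash
cat >> h.py <<'E'
def case(f):
    c=load(f);P=pts(c)
    m=(P[...,2]>.046)&(P[...,2]<.054)&(np.hypot(P[...,0]-.53,P[...,1]-.154)<.095)
    m=cv2.morphologyEx(m.astype(np.uint8),cv2.MORPH_OPEN,np.ones((3,3))).astype(bool)
    Q=P[m][:,:2]; th=np.radians(17.4); u=np.array([np.cos(th),np.sin(th)]);v=np.array([-u[1],u[0]])
    d=Q-np.array([.5302,.1537]); a=d@u;b=d@v
    out=[]
    # far edges: +x edge, (max a vs b), +y edge (max b vs a)
    for s,t in ((a,b),(b,a),(-b,a)):
        xs=[];ys=[]
        for lo in np.arange(-.05,.05,.004):
            k=(t>=lo)&(t<lo+.004)
            if k.sum()>8 and s[k].max()>.049: xs.append(lo+.002);ys.append(s[k].max())
        if len(xs)>3:
            p=np.polyfit(xs,ys,1);out.append((len(xs),round(float(np.degrees(np.arctan(p[0]))),2),round(float(np.median(ys))*1000,1)))
        else: out.append(None)
    # mark
    k=(c['color'].max(-1)<70)&(np.hypot(*(P[...,:2]-np.array([.5812,.1697])).transpose(2,0,1))<.012)&(P[...,2]>.048)
    print(f,'edges(+x,+y,-y): n,slope,off',out,'mark',k.sum(),P[k].mean(0).round(4))
E
python3 - <<'E'
from h import *
for f in ['w1','w2','w5','w6']: case(f)
E
```

```text
w1 edges(+x,+y,-y): n,slope,off [(25, 0.1, 59.8), (25, -0.13, 54.4), (25, 0.17, 54.0)] mark 10881 [0.58   0.1662 0.3174]
w2 edges(+x,+y,-y): n,slope,off [(25, 0.06, 59.5), (25, -0.11, 54.6), (18, 0.22, 53.6)] mark 11599 [0.5808 0.1677 0.2305]
w5 edges(+x,+y,-y): n,slope,off [(25, 0.04, 59.6), (25, -0.18, 54.7), (11, -2.37, 53.6)] mark 11923 [0.5806 0.1677 0.1664]
w6 edges(+x,+y,-y): n,slope,off [(25, 0.11, 59.2), (23, -0.04, 55.1), (4, -2.09, 52.2)] mark 10908 [0.5786 0.1671 0.1556]
```

The case stands still: edges unchanged to within 0.1° and 0.5 mm. I'll continue turning.

Request:
{"fn": "send_rows", "kwargs": {
  "series": [
    [0, 0, 0, 0, 0, 0.02, 1],
    [0, 0, 0, 0, 0, 0.03, 1],
    [0, 0, 0, 0, 0, 0.03, 1],
    [0, 0, 0, 0, 0, 0.03, 1],
    [0, 0, 0, 0, 0, 0.03, 1]
  ]
}}

```text
time: 9.63
tool_pos: [0.5399, 0.1566, 0.0328]
tool_rot: [3.14, -0.001, 0.88]
contact_force: [-3.7, -0.3, 10.9]
opening: 0.0155
```

Request:
{"fn": "send_rows", "kwargs": {
  "series": [
    [0, 0, 0, 0, 0, 0.03, 1],
    [0, 0, 0, 0, 0, 0.03, 1],
    [0, 0, 0, 0, 0, 0.03, 1],
    [0, 0, 0, 0, 0, 0.03, 1],
    [0, 0, 0, 0, 0, 0.03, 1]
  ]
}}

```text
time: 10.05
tool_pos: [0.5399, 0.1566, 0.0328]
tool_rot: [3.141, -0.001, 0.73]
contact_force: [-2.5, -1.4, 11.8]
opening: 0.0157
```

Run:
```python
from h import *
s=observe();print(s['tool_pos'],s['tool_rot'],s['contact_force'],s['torque'],s['opening'])
save('wrist','w7');case('w7')
```

```text
[0.53985326 0.15659647 0.03277482] [ 3.14057901e+00 -9.43704006e-04  7.30215463e-01] [-2.46799843 -1.36563056 11.76171184] [-0.30089219  0.70599663  0.31869367] 0.015729541161223035
w7 edges(+x,+y,-y): n,slope,off [(25, 0.14, 59.2), (17, -0.14, 54.9), (6, 5.74, 53.5)] mark 4761 [0.5778 0.1658 0.1422]
```

View pics/w7.png

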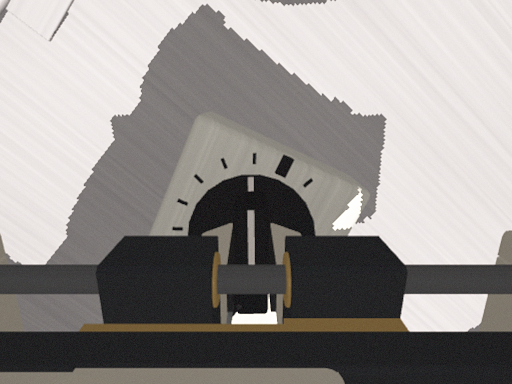

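The case is still fixed and the pointer follows the tool (upright at x=251). The mark is at (285,166), and about 0.43 rad remains.

Request:
{"fn": "send_rows", "kwargs": {
  "series": [
    [0, 0, 0, 0, 0, 0.03, 1],
    [0, 0, 0, 0, 0, 0.03, 1],
    [0, 0, 0, 0, 0, 0.03, 1],
    [0, 0, 0, 0, 0, 0.03, 1],
    [0, 0, 0, 0, 0, 0.03, 1]
  ]
}}

```text
time: 10.52
tool_pos: [0.5399, 0.1566, 0.0328]
tool_rot: [3.141, -0.001, 0.58]
contact_force: [-2.6, -1.5, 11.8]
opening: 0.0159
```

Request:
{"fn": "send_rows", "kwargs": {
  "series": [
    [0, 0, 0, 0, 0, 0.03, 1],
    [0, 0, 0, 0, 0, 0.03, 1],
    [0, 0, 0, 0, 0, 0.03, 1],
    [0, 0, 0, 0, 0, 0.03, 1],
    [0, 0, 0, 0, 0, 0.03, 1]
  ]
}}

```text
time: 10.93
tool_pos: [0.5399, 0.1566, 0.0328]
tool_rot: [3.141, -0.001, 0.43]
contact_force: [-2.5, -0.9, 12.6]
opening: 0.0158
```

Request:
{"fn": "send_rows", "kwargs": {
  "series": [
    [0, 0, 0, 0, 0, 0.03, 1],
    [0, 0, 0, 0, 0, 0.03, 1],
    [0, 0, 0, 0, 0, 0.03, 1],
    [0, 0, 0, 0, 0, 0.03, 1],
    [0, 0, 0, 0, 0, 0, 1]
  ]
}}

```text
time: 11.35
tool_pos: [0.5399, 0.1565, 0.0327]
tool_rot: [3.141, -0.001, 0.31]
contact_force: [-3.2, -1.9, 11.1]
opening: 0.0157
```

Run:
```python
from h import *
s=observe();print(s['tool_pos'],s['tool_rot'],s['contact_force'],s['torque'],s['opening'])
c=save('wrist','w8');case('w8')
P=pts(c);g=c['color'].astype(int)
# white line on bar/skirt
m=(g.min(-1)>90)&(abs(P[...,2]-.09)<.004); m[:,:240]=0;m[:,265:]=0;m[:170]=0
b=(abs(P[...,2]-.0895)<.003)&(np.hypot(P[...,0]-.54,P[...,1]-.157)<.033)
q=P[b];print('bar',b.sum(),cv2.minAreaRect((q[:,:2]*1000).astype(np.float32)))
```

```text
[0.53987445 0.1565188  0.03274299] [ 3.14101672e+00 -1.22137676e-03  3.09940392e-01] [-3.18282225 -1.92295384 11.13690829] [-0.38345318  0.65452931  0.18272656] 0.01565485380042439
w8 edges(+x,+y,-y): n,slope,off [(25, 0.11, 59.1), (11, -0.65, 54.6), (11, 0.23, 54.6)] mark 339 [0.5772 0.1687 0.0563]
bar 2768 ((539.2355346679688, 158.8804473876953), (57.295597076416016, 29.986669540405273), 6.30942440032959)
```

View pics/w8.png

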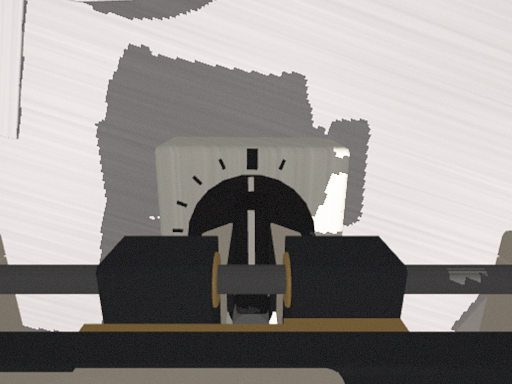

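The pointer line (251,183) stands at the thick mark (252,158), within about 0.02 rad, and the case has not moved. I'll release while still pressed, then rise.

Request:
{"fn": "send_rows", "kwargs": {
  "series": [
    [0, 0, 0, 0, 0, 0.01, 1],
    [0, 0, 0, 0, 0, 0, 0.8],
    [0, 0, 0, 0, 0, 0, 0.75],
    [0, 0, 0, 0, 0, 0, 0.7],
    [0, 0, 0, 0, 0, 0, 0.65]
  ]
}}

```text
time: 11.82
tool_pos: [0.5393, 0.1566, 0.031]
tool_rot: [-3.141, 0.001, 0.301]
contact_force: [0.4, -0.8, -0.3]
opening: 0.0303
```

Request:
{"fn": "send_rows", "kwargs": {
  "series": [
    [0, 0, -0.001, 0, 0, 0, 0.55],
    [0, 0, -0.002, 0, 0, 0, 0.5],
    [0, 0, -0.003, 0, 0, 0, 0.5],
    [0, 0, -0.005, 0, 0, 0, 0.5],
    [0, 0, -0.008, 0, 0, 0, 0.5]
  ]
}}

```text
time: 12.23
tool_pos: [0.5391, 0.1566, 0.0505]
tool_rot: [-3.141, 0.001, 0.301]
contact_force: [-0.9, -0.2, -1.4]
opening: 0.0456
```

Request:
{"fn": "send_rows", "kwargs": {
  "series": [
    [0, 0, -0.015, 0, 0, 0, 0.5],
    [0, 0, -0.02, 0, 0, 0, 0.5],
    [0, 0, -0.02, 0, 0, 0, 0.5],
    [0, 0, -0.015, 0, 0, 0, 0.5],
    [0, 0, 0, 0, 0, 0, 0.5]
  ]
}}

```text
time: 12.65
tool_pos: [0.5417, 0.157, 0.1246]
tool_rot: [3.141, -0.007, 0.301]
contact_force: [1.0, 0.3, 0.9]
opening: 0.0463
```

Request:
{"fn": "send_rows", "kwargs": {
  "series": [
    [0, 0, 0, 0, 0, 0, 1],
    [0, 0, 0, 0, 0, 0, 1],
    [0, 0, 0, 0, 0, 0, 1],
    [0, 0, 0, 0, 0, 0, 1]
  ]
}}

```text
time: 12.98
tool_pos: [0.5389, 0.1565, 0.1194]
tool_rot: [-3.141, 0.002, 0.301]
contact_force: [0.0, 0.2, 0.1]
opening: 0.0236
```

Run:
```python
from h import *
s=observe();print(s['time'],s['tool_pos'],s['tool_rot'],s['contact_force'],s['opening'])
c=save('wrist','w9');case('w9');P=pts(c)
b=(abs(P[...,2]-.0895)<.0035)&(np.hypot(P[...,0]-.54,P[...,1]-.157)<.033)
q=P[b];print('bar',b.sum(),cv2.minAreaRect((q[:,:2]*1000).astype(np.float32)))
b=(abs(P[...,2]-.07)<.003)&(np.hypot(P[...,0]-.489,P[...,1]-.141)<.015)
q=P[b];print('btn',b.sum(),q.mean(0),cv2.minEnclosingCircle((q[:,:2]*1000).astype(np.float32)))
b=(abs(P[...,2]-.05)<.004)&(np.hypot(P[...,0]-.53,P[...,1]-.154)<.095);print(cv2.minAreaRect((P[b][:,:2]*1000).astype(np.float32)))
```

```text
12.9833 [0.53887687 0.15652671 0.11938675] [-3.14120432e+00  1.98822180e-03  3.00799608e-01] [0.00368017 0.16374826 0.08102685] 0.023580090645875525
w9 edges(+x,+y,-y): n,slope,off [(25, 0.24, 59.0), (21, -0.33, 54.0), (22, 0.16, 54.1)] mark 140 [0.5777 0.169  0.0552]
bar 1536 ((539.5119018554688, 156.89805603027344), (55.49449157714844, 15.530481338500977), 17.716510772705078)
btn 461 [0.4898373  0.14117239 0.06951299] ((488.93408203125, 140.63385009765625), 11.05179500579834)
((530.55029296875, 153.757080078125), (117.79779815673828, 109.63349151611328), 17.259431838989258)
```

View pics/w9.png

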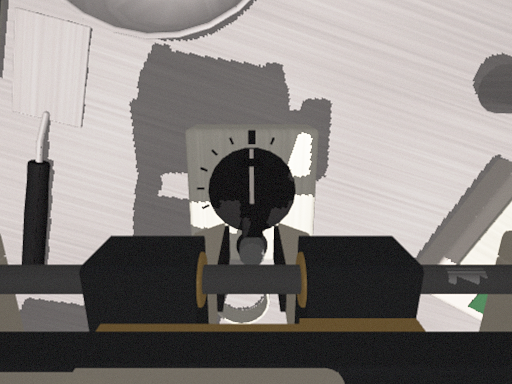

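Released. The bar is at 17.7° and the case at 17.3° (unmoved), with the button at (0.489, 0.1405). I'll shut the fingers and move above the button.

Request:
{"fn": "send_rows", "kwargs": {
  "series": [
    [-0.012, 0, 0, 0, 0, 0, 1],
    [-0.016, 0, 0, 0, 0, 0, 1],
    [-0.016, 0, 0, 0, 0, 0, 1],
    [-0.008, 0, 0, 0, 0, 0, 1],
    [0, 0, 0, 0, 0, 0, 1]
  ]
}}

```text
time: 13.45
tool_pos: [0.4884, 0.1409, 0.1202]
tool_rot: [-3.141, 0.002, 0.301]
contact_force: [-0.1, -0.4, 0.2]
opening: 0.0002
```

Request:
{"fn": "send_rows", "kwargs": {
  "series": [
    [0, 0, 0.01, 0, 0, 0, 1],
    [0, 0, 0.015, 0, 0, 0, 1],
    [0, 0, 0.015, 0, 0, 0, 1],
    [0, 0, 0.01, 0, 0, 0, 1],
    [0, 0, 0.005, 0, 0, 0, 1]
  ]
}}

```text
time: 13.87
tool_pos: [0.4895, 0.1412, 0.0634]
tool_rot: [-3.141, 0.002, 0.301]
contact_force: [-0.0, 0.3, -0.5]
opening: 0.0004
```

Request:
{"fn": "send_rows", "kwargs": {
  "series": [
    [0, 0, 0, 0, 0, 0, 1],
    [0, 0, 0, 0, 0, 0, 1],
    [0, 0, 0, 0, 0, 0, 1],
    [0, 0, 0, 0, 0, 0, 1]
  ]
}}

```text
time: 14.2
tool_pos: [0.4905, 0.1413, 0.0661]
tool_rot: [3.141, -0.002, 0.301]
contact_force: [0.1, -0.5, 0.3]
opening: 0.0004
```

Run:
```python
from h import *
s=observe();print(s['time'],s['tool_pos'],s['tool_rot'],s['contact_force'],s['opening'])
c=save('wrist','w10')
```

```text
14.2 [0.49049392 0.1413105  0.06610785] [ 3.14141181e+00 -1.57135306e-03  3.00772822e-01] [ 0.08823992 -0.47743414  0.33006043] 0.00036071121938492147
```

View pics/w10.png

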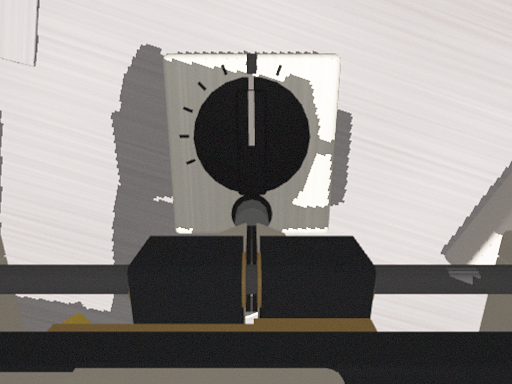

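The shut fingers are right over the button (252,212), and the pointer is at the mark (251,63). I'll go down gently.

Request:
{"fn": "send_rows", "kwargs": {
  "series": [
    [-0.0015, 0, 0.004, 0, 0, 0, 1],
    [0, 0, 0.006, 0, 0, 0, 1],
    [0, 0, 0.006, 0, 0, 0, 1],
    [0, 0, 0.004, 0, 0, 0, 1],
    [0, 0, 0.002, 0, 0, 0, 1]
  ]
}}

```text
time: 14.67
tool_pos: [0.4879, 0.1407, 0.0424]
tool_rot: [-3.141, 0.001, 0.301]
contact_force: [-0.4, -0.1, -0.0]
opening: 0.0005
```

Request:
{"fn": "send_rows", "kwargs": {
  "series": [
    [0, 0, 0.001, 0, 0, 0, 1],
    [0, 0, 0.001, 0, 0, 0, 1],
    [0, 0, 0.001, 0, 0, 0, 1],
    [0, 0, 0.001, 0, 0, 0, 1],
    [0, 0, 0.001, 0, 0, 0, 1]
  ]
}}

```text
time: 15.08
tool_pos: [0.4886, 0.1408, 0.0385]
tool_rot: [-3.142, -0.0, 0.301]
contact_force: [0.5, -0.1, 0.2]
opening: 0.0008
```

Request:
{"fn": "send_rows", "kwargs": {
  "series": [
    [0, 0, 0.0005, 0, 0, 0, 1],
    [0, 0, 0.0005, 0, 0, 0, 1],
    [0, 0, 0, 0, 0, 0, 1]
  ]
}}

```text
time: 15.33
tool_pos: [0.4885, 0.1408, 0.0375]
tool_rot: [-3.142, -0.0, 0.301]
contact_force: [-0.9, 0.1, 2.2]
opening: 0.0003
```

Request:
{"fn": "send_rows", "kwargs": {
  "series": [
    [0, 0, 0.001, 0, 0, 0, 1],
    [0, 0, 0.001, 0, 0, 0, 1],
    [0, 0, 0.001, 0, 0, 0, 1],
    [0, 0, 0.0005, 0, 0, 0, 1],
    [0, 0, 0, 0, 0, 0, 1]
  ]
}}

```text
time: 15.75
tool_pos: [0.4885, 0.1408, 0.034]
tool_rot: [-3.142, -0.0, 0.301]
contact_force: [-0.3, -0.7, 3.8]
opening: 0.0003
```

Request:
{"fn": "send_rows", "kwargs": {
  "series": [
    [0, 0, 0.0005, 0, 0, 0, 1],
    [0, 0, 0.0005, 0, 0, 0, 1],
    [0, 0, 0, 0, 0, 0, 1]
  ]
}}

```text
time: 16.0
tool_pos: [0.4885, 0.1408, 0.0329]
tool_rot: [-3.142, -0.0, 0.301]
contact_force: [-1.4, 1.0, 5.0]
opening: 0.0002
```

Request:
{"fn": "send_rows", "kwargs": {
  "series": [
    [0, 0, 0.0005, 0, 0, 0, 1],
    [0, 0, 0, 0, 0, 0, 1],
    [0, 0, 0, 0, 0, 0, 1]
  ]
}}

```text
time: 16.25
tool_pos: [0.4885, 0.1408, 0.0328]
tool_rot: [-3.142, -0.0, 0.301]
contact_force: [-2.0, -0.7, 7.1]
opening: 0.0004
```

It has bottomed out (travel about 5 mm, z stopped, 7 N). I'll hold a moment, then lift off.

Request:
{"fn": "send_rows", "kwargs": {
  "series": [
    [0, 0, 0.0002, 0, 0, 0, 1],
    [0, 0, 0, 0, 0, 0, 1],
    [0, 0, 0, 0, 0, 0, 1]
  ]
}}

```text
time: 16.5
tool_pos: [0.4885, 0.1408, 0.0328]
tool_rot: [3.142, -0.001, 0.301]
contact_force: [-1.6, -0.9, 8.3]
opening: 0.0003
```

Request:
{"fn": "send_rows", "kwargs": {
  "series": [
    [0, 0, -0.001, 0, 0, 0, 1],
    [0, 0, -0.003, 0, 0, 0, 1],
    [0, 0, -0.005, 0, 0, 0, 1],
    [0, 0, -0.01, 0, 0, 0, 1],
    [0, 0, -0.015, 0, 0, 0, 1]
  ]
}}

```text
time: 16.92
tool_pos: [0.4874, 0.1406, 0.0659]
tool_rot: [-3.141, 0.003, 0.301]
contact_force: [-0.2, 0.1, -0.0]
opening: 0.0006
```

Request:
{"fn": "send_rows", "kwargs": {
  "series": [
    [0, 0, -0.02, 0, 0, 0, 1],
    [0, 0, -0.02, 0, 0, 0, 1],
    [0, 0, -0.02, 0, 0, 0, 1],
    [0, 0, -0.01, 0, 0, 0, 1],
    [0, 0, 0, 0, 0, 0, 1]
  ]
}}

```text
time: 17.33
tool_pos: [0.4899, 0.141, 0.1387]
tool_rot: [3.141, -0.005, 0.301]
contact_force: [0.4, 0.1, -0.2]
opening: 0.0004
```

Request:
{"fn": "send_rows", "kwargs": {
  "series": [
    [0, 0, 0, 0, 0, 0, 1],
    [0, 0, 0, 0, 0, 0, 1],
    [0, 0, 0, 0, 0, 0, 1],
    [0, 0, 0, 0, 0, 0, 1],
    [0, 0, 0, 0, 0, 0, 1]
  ]
}}

```text
time: 17.75
tool_pos: [0.488, 0.1407, 0.1354]
tool_rot: [-3.141, 0.001, 0.301]
contact_force: [-0.4, 0.2, -0.2]
opening: 0.001
```

Run:
```python
from h import *
s=observe();print(s['time'],s['tool_pos'],s['tool_rot'],s['contact_force'],s['opening'])
c=save('wrist','w11');case('w11');P=pts(c)
b=(abs(P[...,2]-.0895)<.0035)&(np.hypot(P[...,0]-.54,P[...,1]-.157)<.033)
q=P[b];print('bar',b.sum(),cv2.minAreaRect((q[:,:2]*1000).astype(np.float32)))
b=(P[...,2]>.06)&(P[...,2]<.08)&(np.hypot(P[...,0]-.489,P[...,1]-.141)<.009)
q=P[b];print('btn',b.sum(),np.median(q,0))
b=(abs(P[...,2]-.05)<.004)&(np.hypot(P[...,0]-.53,P[...,1]-.154)<.095);print(cv2.minAreaRect((P[b][:,:2]*1000).astype(np.float32)))
```

```text
17.75 [0.48802889 0.14071677 0.13543999] [-3.14124323e+00  1.47477141e-03  3.00794349e-01] [-0.39446368  0.24412598 -0.18394256] 0.0009502019216866173
w11 edges(+x,+y,-y): n,slope,off [(25, -0.36, 58.3), (25, 0.01, 54.0), (25, 0.37, 54.2)] mark 126 [0.5781 0.1689 0.0545]
bar 1640 ((539.252197265625, 156.7831268310547), (55.300537109375, 15.494952201843262), 17.79613494873047)
btn 344 [0.48913209 0.14099339 0.06956111]
((530.0205688476562, 153.60096740722656), (118.56846618652344, 109.60381317138672), 17.23802375793457)
```

View pics/w11.png

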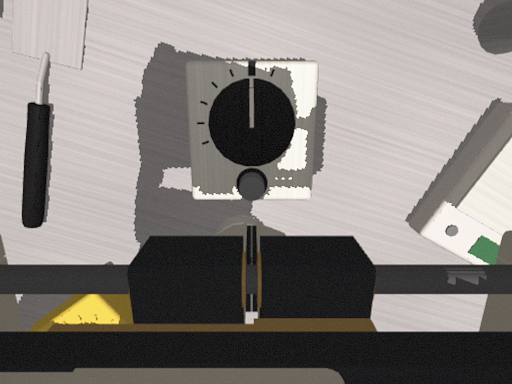

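The pointer (251,100) is on the thick mark (251,68), the button (252,184) is back up at 69.6 mm, and the timer has not moved. Handing in.

```bash
python3 -c "
from h import *
print(workorder.hand_in())"
```

```text
the job is handed in; nothing more can be done
None
```

The bake timer is set and the job is handed in at about 18 s; no verdict was reported. I gripped the knob's bar, pressed down with about 12 N (13 N at most in the readings) and turned it about 0.79 rad clockwise to the thick mark. Then I let go, pressed the start button fully in (about 5 mm, 8 N) and lifted clear.

**Last checks:**
- **Pointer:** the bar stood at 17.8° and the case at 17.2°, so the pointer is about 0.01 rad from the mark.
- **Button:** its top is back up at 69.6 mm, against 70 mm when up.
- **Timer:** its middle is within about 0.5 mm of the start, with no measurable twist.
- **Robot:** it touched nothing at the end, with force near zero.
- **Other things on the bench:** I touched none of them, but did not measure their positions again at the end.

**One disagreement:** the fingertips really end about 31 mm behind the reported TCP. Because of that, the first close shut in the air above the bar, without touching anything. I saw this from the opening reading and the wrist depth pictures, and corrected for it in the moves after that.

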